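# Dial open the clockmaker's strongbox

### The arm

A 6-joint arm with a two-finger parallel gripper is mounted at the origin on the work surface. World frame = base frame: x ahead of the robot, y to its left, z up, the work surface at z = 0. Lengths are in m, angles in rad, forces in N, time in s.
With the tool pointing down it reaches from about 0.325 to 0.85 m from the base axis. Payload 15.5 kg.
Tool frame: the origin (TCP) lies midway between the tips of the shut fingers; the grasp point (between the pads) lies 19 mm behind it; z points along the fingers, y is the direction in which the jaws open and shut (so a half turn about z gives the same grasp; the last joint's range is limited). The gripper opens to 91 mm and grips with 3 to 60 N. Pads are 32 mm wide; open, the fingers measure 118 mm over their backs; the gripper's body (76 mm by 178 mm) begins 60 mm behind the grasp point.
Start: joints at [1.105, 0.494, 1.345, -0, 1.302, -0.096], TCP at [0.226, 0.583, 0.214] pointing down, gripper open.
Joint ranges: [-2.91, 2.91], [-0.82, 2.16], [0.22, 2.67], [-1.22, 4.37], [0.12, 2.79], [-3.08, 3.08]. Speed limits (rad/s): [1.89, 1.89, 2.57, 3.01, 3.01, 3.01].

### API

Orientations are given as a rotation vector (axis times angle).
In Python, from bench import r gives the robot as it stands. The module is installed in compiled form; this text tells all that it offers.
- The arm moves only by the tool servo_tool, never from a script. Its argument "commands" is a list of rows, each a list of 7 numbers: the shift along the tool's x, y, z in units of 25 mm (1.0 is 25 mm), then the turn, a rotation vector about the tool's x, y, z in units of 5 degrees (1.0 is 5 degrees), then the closure in counts, from 0 (fully open) to 255 (shut). In form: [[x, y, z, wx, wy, wz, fingers], ...]. A call has 1 to 12 rows; each row is the pose to reach, as a shift and turn from the pose measured when the call began, along the tool's axes at that moment; what a row does not reach only later rows make up. A row lasts 1/12 s, in which the tool goes at most 41.7 mm and 7.16 degrees, less where a joint would pass 70% of its speed; a pose out of reach is approached as far as the arm can. A call with a gripper value outside its range is refused whole. The fingers move at their own pace and stop on an object; the grip force is fixed at half the most. Time passes only in rows, so rows that repeat a pose let the fingers close. It gives the time, the measured TCP pose, the force and the opening at its end, in the units of the state.
- r.get_obs(): the state, without advancing time (a new reading comes with each control period).
- r.camera(name): name is "scene" or "side" or "wrist"; returns a dict with "color" (400x640x3 uint8, blue, green, red), "mtx" (3x3 intrinsics, pixels), "k1" (the pictures are not rectified: a ray, as slopes to the right and down, at radius r is drawn at 1 + k1 r^2 times it, then the intrinsics apply), "view" (4x4, takes a point from world to camera coordinates). Camera axes: x right, y up, looking along -z (the intrinsics and any distortion apply to the point x, -y, -z); pixel columns grow to the right and rows downward; lengths in m; the calibration is good to about 2 mm. A picture is of the moment at which its call begins. There is no depth.
- r.finish_job(): hands the job in, once; it reports no verdict.
The state is a dict: "time_s": time; "joint_pos": joint angles; "joint_vel": joint speeds; "joint_efforts": joint torques, N m; "position": TCP position; "eef_rot": TCP orientation; "wrist_force": force on the tool from outside, world axes, zero at the start; "ft_torque": the same for the moment, N m; "opening": finger opening in m.
Only numpy, scipy, OpenCV 4.12 (cv2) and the standard library are available. Lean on these libraries where they do the work, as an engineer would, in place of code of your own. Each camera call takes 0.05 s, during which the arm holds its last target. There are 200 camera calls.

### The job

Unlock the green strongbox on the clockmaker's bench: turn its left dial to 3 and its right dial to 9, feeling for the place near each number where the dial drops home, then slide the cover fully open to the left and let go of it. The lock is worn and delicate, so never force a dial or the cover, and leave the other things on the bench where they are.

Things in the scene. Friction and masses are not known exactly. Their poses are not given: they have to be found in the camera images.
- strongbox: fixed green steel box, 250 mm along y, x from -115 to +95 mm, 75 mm high; origin on the bench under it, x away from the robot, y to the left, z up. Its near 80 mm is the lock strip, top 75 mm over the bench, with the left dial at y +70 mm and the right dial at y -70 mm; the sliding cover lies behind the strip.
- left_face (a point): centre of the white ring (74 mm across) round the left dial, on the strip's top, axes as the strongbox. Twelve black marks like a clock face: the doubled mark, on the side away from the robot (+x), is 0; 1 to 11 follow clockwise seen from above; 3, 6 and 9 are longer. So 3 lies to the right (-y), 9 to the left (+y).
- right_face (a point): the same ring round the right dial.
- left_dial (a joint): angle of the left dial, rad: 0 when its nose points at the doubled mark, growing clockwise seen from above, 0.524 per number; 3 is nominally 1.571. Stops at 0 and 6.283. Starts between 0.35 and 0.95, so it must be turned clockwise by 0.4 to 1.45. Turns freely (under 0.1 N m) until it drops home, up to 0.22 rad before or after its number: that place is hidden and only felt.
- left_grip (a point): centre of the left dial's upright black grip bar (38 mm long, 14 thick, 30 high, so 15 mm above and below this point), on the dial's vertical axis, 97 mm over the bench. A white line and small nose mark its pointing end; x axis = nose direction, turning with the dial. A 50 mm round flange below it has its top 14 mm below this point. At x -75, y +70 mm in the strongbox frame.
- right_dial (a joint): angle of the right dial, rad: 0 when its nose points at the doubled mark, growing clockwise seen from above, 0.524 per number; 9 is nominally 4.712. Stops at 0 and 6.283. Starts between 5.33 and 5.93, so it must be turned counter-clockwise by 0.4 to 1.45. Turns freely (under 0.1 N m) until it drops home, up to 0.22 rad before or after its number: that place is hidden and only felt.
- right_grip (a point): centre of the right dial's upright black grip bar (38 mm long, 14 thick, 30 high, so 15 mm above and below this point), on the dial's vertical axis, 97 mm over the bench. A white line and small nose mark its pointing end; x axis = nose direction, turning with the dial. A 50 mm round flange below it has its top 14 mm below this point. At x -75, y -70 mm in the strongbox frame.
- left_lock: hidden lock works under the left dial, origin on its axis 20 mm over the bench. At the right place a sprung pin falls into a gate; then the dial has only about 0.07 rad of play either way, then resists like a spring, 4 N m/rad. 0.15 to 0.25 N m is a clear sign. No more than 20 N may come on the pin: about 0.45 N m of twist on a dial that is home, or 20 N of pull on the locked cover.
- right_lock: the same under the right dial.
- cover (a joint): how far the cover is slid open, m: 0 shut, 0.100 fully open, along the strongbox +y (left). Held shut, with about 1.5 mm of play, until both dials have dropped home; then it slides with about 3 N of friction plus 8 N per m/s, and stays where it is left. It travels level, 65 to 72 mm over the bench.
- cover_grip (a point): centre of the steel upright grip on the cover: 40 mm long along the strongbox x, 14 mm thick along y, 32 mm high, from 17 mm below (cover's top face, 72 mm over the bench) to 15 mm above this point; axes as the strongbox. With the cover shut at x = +30 mm, y = -50 mm in the strongbox frame.
- jar_mid (a point): centre of a loose amber jar with black cap, 48 mm across, 60 mm high: leave alone.
- weight_mid (a point): centre of a loose brass clock weight, 44 mm across, 52 mm high: leave alone.
- screwdriver: loose screwdriver, 150 mm long, lying flat near the box: leave alone.

How it is judged:
By the outcome, as a careful person would: the job done as asked, in the order asked, and still so for the second after the job is handed in, with the robot touching nothing.
It also fails if it takes over 72 s, if anything falls off the work surface, if the arm or the gripper's body presses on something with over 40 N, if the wrist force passes 120 N, or if a joint passes its speed limit or range.

## Working session

There is one attempt and no reset: what is moved stays moved. The work goes in short steps, Python scripts to look and compute and a tool call to move; the robot and the scene stay as the last step left them, time stands still between calls to the robot, and variables do not carry over. Pictures are saved under pics/ and viewed, about 8 in all and at most 12, crops included, and the job is handed in when it is done.

Besides the shell and the picture viewer there is one more tool, called after "Emit:" as a command line: name --pt "numbers of a row" for each row, then --argument value for the rest. servo_tool: Moves the arm, as the interface text tells. Its arguments: {"type":"object","properties":{"commands":{"type":"array"}},"required":["commands"]}

```bash
mkdir -p pics; python3 - <<'E'
from bench import r
import cv2
o=r.get_obs();print({k:o[k] for k in o})
for n in("scene","side"):
    c=r.camera(n);cv2.imwrite(f"pics/{n}0.png",c["color"]);print(n,c["mtx"],c["k1"],c["view"])
E
```

```text
{'time_s': 0.0, 'joint_pos': array([ 1.10450367e+00,  4.94163190e-01,  1.34610924e+00,  2.56198442e-05,
        1.30249990e+00, -9.54959729e-02]), 'joint_vel': array([ 0.00110818,  0.00052683, -0.00083743, -0.00099481,  0.00166234,
        0.00157768]), 'joint_efforts': array([-3.83238381e-03, -8.78792667e+01, -3.81876326e+01,  7.02800718e-02,
        5.29491424e-02, -7.59829072e-05]), 'position': array([0.22629462, 0.58220038, 0.21335811]), 'eef_rot': array([-5.79060856e-01, -3.08740766e+00,  1.76946173e-03]), 'wrist_force': array([ 0.53561451, -0.20964628, -0.16318054]), 'ft_torque': array([-0.00759747, -0.01937874, -0.001522  ]), 'opening': 0.09149223273546594}
scene [[389.92504587   0.         320.16264293]
 [  0.         389.92504587 198.18652714]
 [  0.           0.           1.        ]] 0.02143283203547288 [[-2.99871421e-01  9.53979436e-01 -6.04936839e-04  1.92448734e-01]
 [-8.01661337e-01 -2.51648307e-01  5.42228946e-01  4.03787560e-01]
 [ 5.17123033e-01  1.63083919e-01  8.40230566e-01 -1.25348480e+00]
 [ 0.00000000e+00  0.00000000e+00  0.00000000e+00  1.00000000e+00]]
side [[409.72971361   0.         319.43040459]
 [  0.         409.72971361 202.69244248]
 [  0.           0.           1.        ]] -0.04384886460843133 [[ 0.99616391 -0.08646899 -0.01343764 -0.57815051]
 [ 0.07170721  0.71860656  0.69170997 -0.11060143]
 [-0.05015509 -0.69002009  0.72205037 -0.81945728]
 [ 0.          0.          0.          1.        ]]
```

View pics/scene0.png

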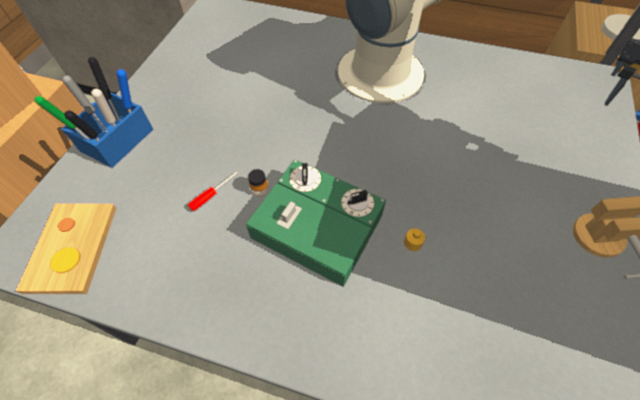

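View pics/side0.png

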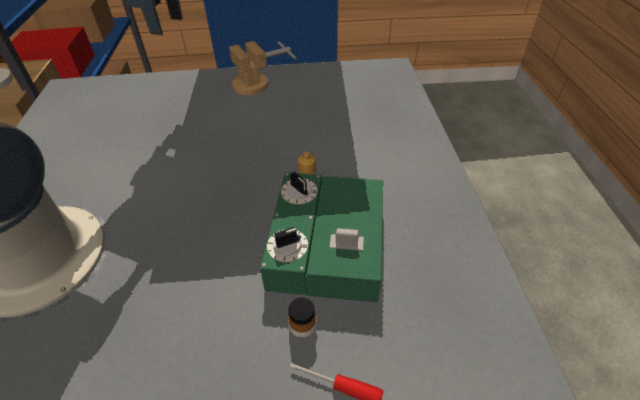

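The scene view shows the strongbox with its right ring near (305,178), left ring near (358,202) and the cover grip near (290,214). The jar is at (258,181) and the weight at (415,239). The side view shows the rings at (288,246) and (299,190), with the grip at (347,238). I'll enlarge both for precise picks.

```bash
python3 - <<'E'
import cv2,numpy as np
a=cv2.imread("pics/scene0.png")[150:290,240:400];b=cv2.imread("pics/side0.png")[165:305,250:400]
f=lambda i:cv2.resize(i,(400*1,int(i.shape[0]*400/i.shape[1])),interpolation=cv2.INTER_CUBIC)
A,B=cv2.resize(a,None,fx=4,fy=4,interpolation=cv2.INTER_CUBIC),cv2.resize(b,None,fx=4,fy=4,interpolation=cv2.INTER_CUBIC)
cv2.imwrite("pics/a.png",A);cv2.imwrite("pics/b.png",B)
E
```

```text
(no output)
```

View pics/a.png

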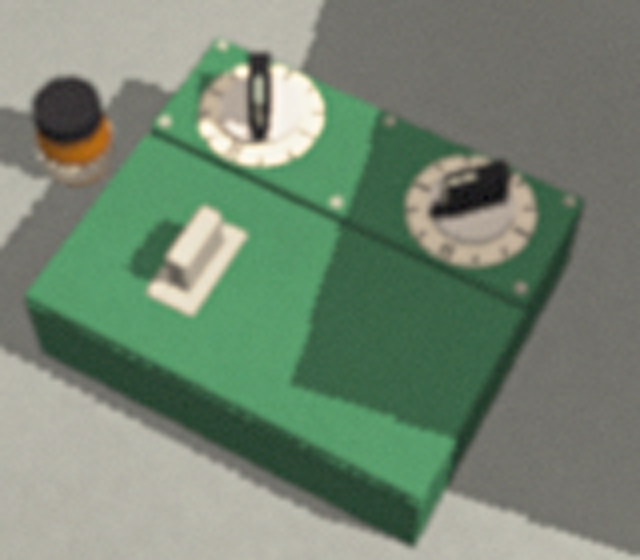

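View pics/b.png

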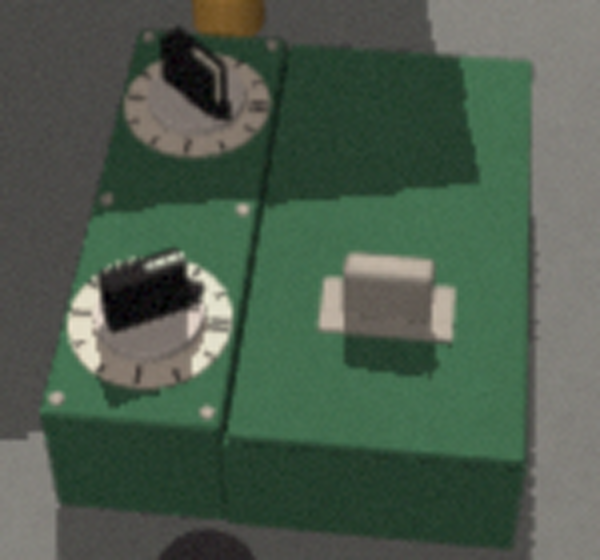

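Picks from the crops: the scene rings are at (262,114) and (471,211), and the side rings at (150,321) and (197,101). The bar noses point toward the cover. I'll fit the box pose from these.

```bash
cat >h.py <<'E'
import numpy as np,cv2
from scipy.spatial.transform import Rotation as R
def proj(c,P):
    P=np.atleast_2d(P);q=P@c["view"][:3,:3].T+c["view"][:3,3]
    s=np.c_[q[:,0]/-q[:,2],-q[:,1]/-q[:,2]]; s=s*(1+c["k1"]*(s**2).sum(1,keepdims=True))
    return s@c["mtx"][:2,:2].T+c["mtx"][:2,2]
def ray(c,uv,z):
    d=(np.asarray(uv,float)-c["mtx"][:2,2])/c["mtx"][0,0];s=d.copy()
    for _ in range(20): s=d/(1+c["k1"]*(s@s))
    V=c["view"];w=V[:3,:3].T@np.array([s[0],-s[1],-1]);o=-V[:3,:3].T@V[:3,3]
    return o+w*(z-o[2])/w[2]
def box(p,L): # box frame->world
    L=np.atleast_2d(L);c,s=np.cos(p[2]),np.sin(p[2])
    return np.c_[p[0]+c*L[:,0]-s*L[:,1],p[1]+s*L[:,0]+c*L[:,1],L[:,2]]
E
python3 - <<'E'
from h import *
from bench import r
from scipy.optimize import least_squares
cs={n:r.camera(n) for n in("scene","side")}
off={"scene":(240,150),"side":(250,165)}
px=lambda n,u:(np.array(u)+.5)/4-.5+off[n]
D=[("scene",(262,114),(-75,-70,75)),("scene",(471.5,211),(-75,70,75)),("side",(150,321),(-75,-70,75)),("side",(197,101),(-75,70,75)),
("scene",(27,300),(95,-125,73)),("scene",(580,203),(-115,125,75)),("scene",(217,42),(-115,-125,75)),
("side",(43,410),(-115,-125,75)),("side",(532,62),(95,125,73)),("side",(525,458),(95,-125,73)),("side",(389,268),(30,-50,104))]
def f(p): return np.concatenate([(proj(cs[n],box(p,np.array(L)/1e3))[0]-px(n,u)) for n,u,L in D])
s=least_squares(f,[.55,.1,0],loss="soft_l1",x_scale=.1)
print(s.x);print(f(s.x).reshape(-1,2).round(1).tolist())
p=s.x;np.save("pose.npy",p)
for nm,L in dict(left=(-75,70,97),right=(-75,-70,97),cover=(30,-50,89)).items(): print(nm,box(p,np.array(L)/1e3)[0])
def ang(n,a,b,z=.112):
    d=ray(cs[n],px(n,b),z)-ray(cs[n],px(n,a),z);return (p[2]-np.arctan2(d[1],d[0]),np.hypot(*d[:2]))
print("L",ang("side",(178,32),(222,90)),ang("scene",(503,168),(437,200)))
print("R",ang("scene",(260,58),(260,125)),ang("side",(103,276),(182,254)))
E
```

```text
[ 0.60521    -0.02221099 -0.20128001]
[[0.4, -0.2], [0.6, -0.5], [0.8, -0.0], [0.5, 0.8], [-0.5, -1.7], [2.4, -1.6], [0.6, -2.3], [-0.6, 0.9], [0.8, -1.3], [1.4, 0.5], [0.5, -1.0]]
left [0.5457188  0.06137008 0.097     ]
right [ 0.51772949 -0.07580352  0.097     ]
cover [ 0.62460816 -0.07719928  0.089     ]
L (np.float64(0.9545830846389584), np.float64(0.04784397245794781)) (np.float64(0.5525167506379132), np.float64(0.04313927444924364))
R (np.float64(-0.5273482394532714), np.float64(0.047951507597896875)) (np.float64(-0.4587334988906037), np.float64(0.03587687953490902))
```

```bash
cat >>h.py <<'E'
def cmd(o,xyz,yaw):
    """row numbers to bring TCP to xyz, tool straight down, tool x at world yaw"""
    Rm=R.from_rotvec(o["eef_rot"]);T=R.from_euler("z",yaw)*R.from_euler("x",np.pi)
    d=Rm.inv().apply(np.asarray(xyz)-o["position"])/.025;w=np.degrees((Rm.inv()*T).as_rotvec())/5
    return d.round(2).tolist(),w.round(2).tolist()
def yaw(o): x=R.from_rotvec(o["eef_rot"]).as_matrix()[:,0];return np.arctan2(x[1],x[0])
E
python3 -c "
from h import *;from bench import r
o=r.get_obs();print(yaw(o),cmd(o,[.5457,.0614,.2],2.19))"
```

```text
2.770835976862202 ([-19.46, -14.79, 0.55], [-0.01, 0.0, 6.66])
```

Emit:
servo_tool --pt "-19.46 -14.79 0.55 0 0 6.66 0" --pt "-19.46 -14.79 0.55 0 0 6.66 0" --pt "-19.46 -14.79 0.55 0 0 6.66 0" --pt "-19.46 -14.79 0.55 0 0 6.66 0" --pt "-19.46 -14.79 0.55 0 0 6.66 0" --pt "-19.46 -14.79 0.55 0 0 6.66 0" --pt "-19.46 -14.79 0.55 0 0 6.66 0" --pt "-19.46 -14.79 0.55 0 0 6.66 0" --pt "-19.46 -14.79 0.55 0 0 6.66 0" --pt "-19.46 -14.79 0.55 0 0 6.66 0" --pt "-19.46 -14.79 0.55 0 0 6.66 0" --pt "-19.46 -14.79 0.55 0 0 6.66 0"

```text
time_s: 1.2
position: [0.4883, 0.1543, 0.2026]
eef_rot: [1.44, 2.792, -0.001]
wrist_force: [1.6, 1.2, -0.5]
opening: 0.0911
```

```bash
python3 -c "
from h import *;from bench import r
o=r.get_obs();print(o['time_s'],o['position'],yaw(o),cmd(o,[.5457,.0614,.2],2.19))"
```

```text
1.2 [0.4883397  0.15432286 0.20262379] 2.1895799211146105 ([-4.36, -0.29, 0.11], [-0.01, 0.0, -0.0])
```

Emit:
servo_tool --pt "-4.36 -0.29 0.11 0 0 0 0" --pt "-4.36 -0.29 0.11 0 0 0 0" --pt "-4.36 -0.29 0.11 0 0 0 0" --pt "-4.36 -0.29 0.11 0 0 0 0" --pt "-4.36 -0.29 0.11 0 0 0 0"

```text
time_s: 1.62
position: [0.5461, 0.06, 0.1996]
eef_rot: [-1.443, -2.79, 0.001]
wrist_force: [1.0, 0.3, 0.3]
opening: 0.0911
```

```bash
python3 -c "
from h import *;from bench import r
o=r.get_obs();print(o['position'],yaw(o))
c=r.camera('wrist');im=c['color'].copy();p=np.load('pose.npy')
print(c['mtx'].tolist(),c['k1'],c['view'].tolist())
np.savez('w1.npz',**c)
for i in [(-75,70,75),(-75,-70,75),(30,-50,104)]:
    u=proj(c,box(p,np.array(i)/1e3))[0];print(u);cv2.drawMarker(im,tuple(int(v) for v in u),(255,0,255),0,8,1)
cv2.imwrite('pics/w1.png',im)
"
```

```text
[0.54608218 0.05998906 0.19956454] 2.1869629005993807
[[359.3860237845799, 0.0, 322.9435362163779], [0.0, 359.3860237845799, 195.82186663217723], [0.0, 0.0, 1.0]] 0.006904204668677066 [[0.815795092226234, 0.5783407630171989, -0.0005738747913672426, -0.48059018213105], [-0.5585604916769562, 0.7876353953198417, -0.26007818281616, 0.2852628183679652], [-0.14996181059586175, 0.21249104892216752, 0.9655873909133083, -0.3070571562747981], [0.0, 0.0, 0.0, 1.0]]
[323.00786911 184.83388274]
[211.06741794 286.90260689]
[305.0481828  367.97969098]
```

View pics/w1.png

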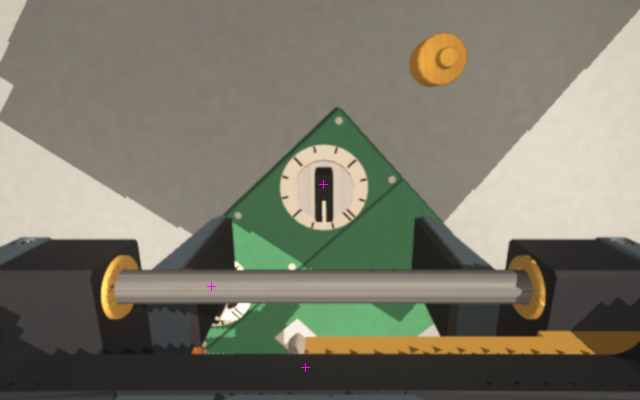

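The wrist view shows the left ring spanning (280–369, 145–231) and the bar at x 315–333, vertical, so it is already parallel to the jaws. I'll refine the axis position from it.

```bash
python3 -c "
from h import *;from bench import r
c=dict(np.load('w1.npz'));im=c['color'];p=np.load('pose.npy')
m=np.zeros((400,640),np.uint8);cv2.circle(m,(324,187),50,255,-1)
g=im.astype(int);w=((im.min(2)>100)&(m>0)).astype(np.uint8)
n,l,s,_=cv2.connectedComponentsWithStats(w);i=1+s[1:,4].argmax();pts=cv2.findNonZero((l==i).astype(np.uint8));h=cv2.convexHull(pts)
e=cv2.fitEllipse(h);print(e)
# true centre: project ring circle at guess & fit
q=box(p,[-.075,.07,.075])[0];t=np.linspace(0,6.28,100)
for k in range(5):
    e2=cv2.fitEllipse(proj(c,np.c_[q[0]+.037*np.cos(t),q[1]+.037*np.sin(t),.075+0*t]).astype(np.float32))
    d=ray(c,np.array(e[0]),.075)-ray(c,np.array(e2[0]),.075);q=q+d
print(q,e2,'was',box(p,[-.075,.07,.075])[0]);o=r.get_obs()
x=R.from_rotvec(o['eef_rot']).as_matrix()
b=(im.max(2)<60)&(m>0); n,l,s,cc=cv2.connectedComponentsWithStats(b.astype(np.uint8));print(s[1:],cc[1:])
for z in (.105,.112):print(ray(c,(324,195),z), (x.T@(ray(c,(324,195),z)-o['position']))*1e3, (x.T@(q-o['position']))*1e3)
yb=[np.where(b[v,300:350])[0].mean()+300 for v in range(172,200,3)];print(yb)
print(cmd(o,[q[0],q[1],.087],2.187))
"
```

```text
((323.5336608886719, 186.89981079101562), (86.3595962524414, 88.9291000366211), 88.78634643554688)
[0.54779538 0.05920524 0.075     ] ((323.5336608886719, 186.89981079101562), (84.98799133300781, 87.47613525390625), 89.71574401855469) was [0.5457188  0.06137008 0.075     ]
[[316 168  16  53 703]] [[323.45661451 191.05263158]]
[0.54685436 0.06110038 0.105     ] [-0.84694766  1.27948097 94.64585047] [ -2.94433579   0.97818632 124.64563778]
[0.54575977 0.06261451 0.112     ] [ 1.02305401  1.25696773 87.64632827] [ -2.94433579   0.97818632 124.64563778]
[np.float64(323.5), np.float64(323.5), np.float64(323.5), np.float64(323.5), np.float64(323.5), np.float64(323.5), np.float64(323.5), np.float64(323.5), np.float64(323.5), np.float64(323.5)]
([-0.12, 0.04, 4.51], [-0.01, -0.0, 0.01])
```

Emit:
servo_tool --pt "-0.08 0.04 1.5 0 0 0 100" --pt "-0.08 0.04 3 0 0 0 150" --pt "-0.08 0.04 4.2 0 0 0 150" --pt "-0.08 0.04 4.5 0 0 0 150" --pt "-0.08 0.04 4.5 0 0 0 150" --pt "-0.08 0.04 4.5 0 0 0 150"

```text
time_s: 2.17
position: [0.5475, 0.0607, 0.0882]
eef_rot: [-1.44, -2.792, 0.001]
wrist_force: [-0.7, 0.1, 0.5]
opening: 0.0538
```

```bash
cat >s.py <<'E'
from h import *;from bench import r
o=r.get_obs();print(round(o['time_s'],2),o['position'].round(4),'yaw',round(yaw(o),4),'F',o['wrist_force'].round(2),'M',o['ft_torque'].round(3),'j6',o['joint_efforts'][5].round(3),'open',round(o['opening'],4))
E
python3 s.py
```

```text
2.17 [0.5475 0.0607 0.0882] yaw 2.1893 F [-0.71  0.11  0.46] M [-0.082 -0.007 -0.004] j6 0.012 open 0.0538
```

Emit:
servo_tool --pt "0 0 0 0 0 0 210" --pt "0 0 0 0 0 0 210" --pt "0 0 0 0 0 0 210" --pt "0 0 0 0 0 0 230" --pt "0 0 0 0 0 0 230" --pt "0 0 0 0 0 0 230" --pt "0 0 0 0 0 0 230" --pt "0 0 0 0 0 0 230"

```text
time_s: 2.83
position: [0.5467, 0.0601, 0.0884]
eef_rot: [-1.439, -2.791, 0.003]
wrist_force: [-6.6, -5.8, 10.3]
opening: 0.0142
```

```bash
python3 s.py
```

```text
2.83 [0.5467 0.0601 0.0884] yaw 2.1894 F [-6.61 -5.84 10.29] M [-1.072  1.134  0.06 ] j6 0.058 open 0.0142
```

Emit:
servo_tool --pt "0 -0.03 -0.06 0 0 0 230" --pt "0 -0.03 -0.06 0 0 0 230" --pt "0 -0.03 -0.06 0 0 0 230"

```text
time_s: 3.08
position: [0.5465, 0.06, 0.0893]
eef_rot: [-1.44, -2.791, 0.002]
wrist_force: [5.8, 3.7, -16.8]
opening: 0.0139
```

```bash
python3 s.py
```

```text
3.08 [0.5465 0.06   0.0893] yaw 2.1891 F [  5.75   3.74 -16.79] M [ 0.671 -1.224  0.05 ] j6 -0.004 open 0.0139
```

Emit:
servo_tool --pt "0 0.015 0.035 0 0 0.6 230" --pt "0 0.015 0.035 0 0 1.2 230" --pt "0 0.015 0.035 0 0 1.8 230" --pt "0 0.015 0.035 0 0 2.4 230" --pt "0 0.015 0.035 0 0 2.4 230"

```text
time_s: 3.5
position: [0.5465, 0.0599, 0.089]
eef_rot: [-1.728, -2.622, 0.003]
wrist_force: [-4.8, -2.0, 13.0]
opening: 0.0137
```

```bash
python3 s.py
```

```text
3.5 [0.5465 0.0599 0.089 ] yaw 1.9761 F [-4.77 -1.99 13.04] M [-0.511  0.943  0.01 ] j6 1.866 open 0.0137
```

Emit:
servo_tool --pt "0 0 0 0 0 0.6 230" --pt "0 0 0 0 0 1.2 230" --pt "0 0 0 0 0 1.8 230" --pt "0 0 0 0 0 2.4 230" --pt "0 0 0 0 0 2.4 230"

```text
time_s: 3.92
position: [0.5463, 0.0599, 0.0891]
eef_rot: [-1.996, -2.424, 0.003]
wrist_force: [-1.8, -0.6, 2.1]
opening: 0.0138
```

```bash
python3 s.py
```

```text
3.92 [0.5463 0.0599 0.0891] yaw 1.7638 F [-1.8  -0.58  2.12] M [-0.158  0.346  0.013] j6 1.911 open 0.0138
```

Emit:
servo_tool --pt "0 0 0 0 0 0.5 230" --pt "0 0 0 0 0 1 230" --pt "0 0 0 0 0 1.2 230" --pt "0 0 0 0 0 1.2 230"

```text
time_s: 4.25
position: [0.5462, 0.0599, 0.0891]
eef_rot: [-2.119, -2.317, 0.004]
wrist_force: [-1.6, 0.2, 0.0]
opening: 0.0135
```

```bash
python3 s.py
```

```text
4.25 [0.5462 0.0599 0.0891] yaw 1.66 F [-1.56  0.16  0.  ] M [-0.13   0.219  0.069] j6 0.933 open 0.0135
```

Emit:
servo_tool --pt "0 0 0 0 0 0.3 230" --pt "0 0 0 0 0 0.6 230" --pt "0 0 0 0 0 0.6 230" --pt "0 0 0 0 0 0.6 230"

```text
time_s: 4.58
position: [0.5461, 0.0598, 0.0891]
eef_rot: [-2.177, -2.263, 0.004]
wrist_force: [-1.5, -0.8, 0.7]
opening: 0.0139
```

```bash
python3 s.py
```

```text
4.58 [0.5461 0.0598 0.0891] yaw 1.6098 F [-1.54 -0.78  0.71] M [-0.081  0.167 -0.035] j6 0.323 open 0.0139
```

Emit:
servo_tool --pt "0 0 0 0 0 0.3 230" --pt "0 0 0 0 0 0.6 230" --pt "0 0 0 0 0 0.6 230" --pt "0 0 0 0 0 0.6 230"

```text
time_s: 4.92
position: [0.5461, 0.0598, 0.0891]
eef_rot: [-2.235, -2.207, 0.004]
wrist_force: [-2.0, -0.6, 1.5]
opening: 0.0142
```

```bash
python3 s.py
```

```text
4.92 [0.5461 0.0598 0.0891] yaw 1.5582 F [-2.02 -0.55  1.55] M [-0.106  0.244  0.008] j6 0.363 open 0.0142
```

Emit:
servo_tool --pt "0 0 0 0 0 0.3 230" --pt "0 0 0 0 0 0.5 230" --pt "0 0 0 0 0 0.5 230" --pt "0 0 0 0 0 0.5 230"

```text
time_s: 5.25
position: [0.5461, 0.0598, 0.0891]
eef_rot: [-2.281, -2.158, 0.004]
wrist_force: [-1.8, 0.4, 1.0]
opening: 0.0139
```

```bash
python3 s.py
```

```text
5.25 [0.5461 0.0598 0.0891] yaw 1.5154 F [-1.84  0.4   1.03] M [-0.084  0.246  0.003] j6 0.247 open 0.0139
```

Emit:
servo_tool --pt "0 0 0 0 0 0.3 230" --pt "0 0 0 0 0 0.6 230" --pt "0 0 0 0 0 0.6 230" --pt "0 0 0 0 0 0.6 230"

```text
time_s: 5.58
position: [0.546, 0.0598, 0.0891]
eef_rot: [-2.336, -2.099, 0.004]
wrist_force: [-1.1, -0.2, 0.7]
opening: 0.014
```

```bash
python3 s.py
```

```text
5.58 [0.546  0.0598 0.0891] yaw 1.4643 F [-1.13 -0.24  0.7 ] M [-0.132  0.32  -0.015] j6 0.342 open 0.014
```

Emit:
servo_tool --pt "0 0 0 0 0 0.3 230" --pt "0 0 0 0 0 0.5 230" --pt "0 0 0 0 0 0.5 230" --pt "0 0 0 0 0 0.5 230"

```text
time_s: 5.92
position: [0.546, 0.0599, 0.0891]
eef_rot: [-2.381, -2.048, 0.004]
wrist_force: [-1.7, 0.7, 1.7]
opening: 0.014
```

```bash
python3 s.py
```

```text
5.92 [0.546  0.0599 0.0891] yaw 1.4208 F [-1.71  0.73  1.69] M [-0.145  0.291  0.05 ] j6 0.262 open 0.014
```

Emit:
servo_tool --pt "0 0 0 0 0 0.3 230" --pt "0 0 0 0 0 0.5 230" --pt "0 0 0 0 0 0.5 230" --pt "0 0 0 0 0 0.5 230"

```text
time_s: 6.25
position: [0.546, 0.0598, 0.089]
eef_rot: [-2.424, -1.996, 0.004]
wrist_force: [-2.2, 0.2, 1.8]
opening: 0.0136
```

```bash
python3 s.py
```

```text
6.25 [0.546  0.0598 0.089 ] yaw 1.3777 F [-2.21  0.18  1.78] M [-0.044  0.383 -0.022] j6 0.24 open 0.0136
```

Emit:
servo_tool --pt "0 0 0 0 0 0.3 230" --pt "0 0 0 0 0 0.5 230" --pt "0 0 0 0 0 0.5 230" --pt "0 0 0 0 0 0.5 230"

```text
time_s: 6.58
position: [0.5459, 0.0598, 0.089]
eef_rot: [-2.467, -1.944, 0.004]
wrist_force: [-2.1, -0.0, 2.7]
opening: 0.0139
```

```bash
python3 s.py
```

```text
6.58 [0.5459 0.0598 0.089 ] yaw 1.3347 F [-2.07 -0.02  2.66] M [-0.122  0.368 -0.083] j6 0.176 open 0.0139
```

Emit:
servo_tool --pt "0 0 0 0 0 0.3 230" --pt "0 0 0 0 0 0.5 230" --pt "0 0 0 0 0 0.5 230" --pt "0 0 0 0 0 0.5 230"

```text
time_s: 6.92
position: [0.5459, 0.0599, 0.0891]
eef_rot: [-2.508, -1.89, 0.004]
wrist_force: [-2.6, -0.3, 2.0]
opening: 0.0139
```

```bash
python3 s.py
```

```text
6.92 [0.5459 0.0599 0.0891] yaw 1.2919 F [-2.58 -0.3   2.04] M [-0.072  0.419 -0.022] j6 0.21 open 0.0139
```

Emit:
servo_tool --pt "0 0 0 0 0 0.3 230" --pt "0 0 0 0 0 0.5 230" --pt "0 0 0 0 0 0.5 230" --pt "0 0 0 0 0 0.5 230"

```text
time_s: 7.25
position: [0.5458, 0.0599, 0.0891]
eef_rot: [-2.548, -1.836, 0.005]
wrist_force: [-2.7, -0.6, 1.2]
opening: 0.0139
```

```bash
python3 s.py
```

```text
7.25 [0.5458 0.0599 0.0891] yaw 1.249 F [-2.66 -0.61  1.22] M [ 0.006  0.534 -0.025] j6 0.21 open 0.0139
```

Emit:
servo_tool --pt "0 0 0 0 0 0.3 230" --pt "0 0 0 0 0 0.5 230" --pt "0 0 0 0 0 0.5 230" --pt "0 0 0 0 0 0.5 230"

```text
time_s: 7.58
position: [0.5458, 0.0599, 0.0891]
eef_rot: [-2.586, -1.781, 0.005]
wrist_force: [-2.5, 1.1, 2.6]
opening: 0.0137
```

```bash
python3 s.py
```

```text
7.58 [0.5458 0.0599 0.0891] yaw 1.2061 F [-2.51  1.13  2.6 ] M [-0.042  0.453 -0.038] j6 0.21 open 0.0137
```

Emit:
servo_tool --pt "0 0 0 0 0 0.3 230" --pt "0 0 0 0 0 0.5 230" --pt "0 0 0 0 0 0.5 230" --pt "0 0 0 0 0 0.5 230"

```text
time_s: 7.92
position: [0.5458, 0.0599, 0.089]
eef_rot: [-2.624, -1.725, 0.005]
wrist_force: [-3.8, 0.6, 2.6]
opening: 0.0139
```

```bash
python3 s.py
python3 -c "
from h import *;from bench import r
c=r.camera('wrist');im=c['color'];cv2.imwrite('pics/w2.png',im)"
```

```text
7.92 [0.5458 0.0599 0.089 ] yaw 1.1633 F [-3.85  0.59  2.58] M [ 0.047  0.497 -0.014] j6 0.245 open 0.0139
```

View pics/w2.png

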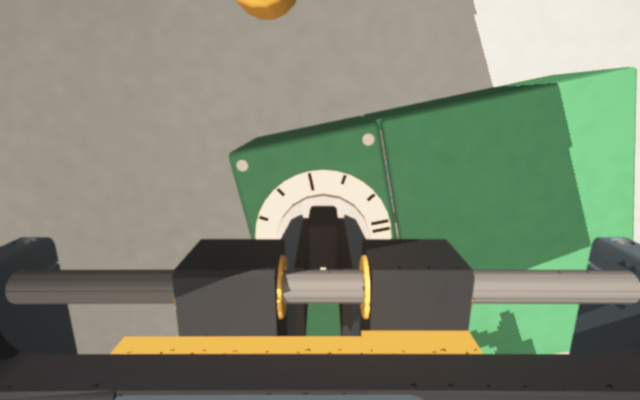

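The bar turns with the gripper: its tail, near (323,207), is slightly clockwise of the long 9 mark at (311,182), so the dial is at about 1.78. There is no resistance yet, so I'll continue.

Emit:
servo_tool --pt "0 0 0 0 0 0.3 230" --pt "0 0 0 0 0 0.5 230" --pt "0 0 0 0 0 0.5 230" --pt "0 0 0 0 0 0.5 230"

```text
time_s: 8.3
position: [0.5458, 0.0599, 0.0891]
eef_rot: [-2.66, -1.669, 0.005]
wrist_force: [-3.1, 0.1, 3.4]
opening: 0.014
```

```bash
python3 s.py
```

```text
8.3 [0.5458 0.0599 0.0891] yaw 1.1204 F [-3.1   0.13  3.37] M [0.132 0.552 0.07 ] j6 0.352 open 0.014
```

Emit:
servo_tool --pt "0 0 0 0 0 0.2 230" --pt "0 0 0 0 0 0.3 230" --pt "0 0 0 0 0 0.3 230" --pt "0 0 0 0 0 0.3 230"

```text
time_s: 8.63
position: [0.5457, 0.0599, 0.089]
eef_rot: [-2.682, -1.634, 0.005]
wrist_force: [-3.2, 0.8, 3.4]
opening: 0.0135
```

```bash
python3 s.py
```

```text
8.63 [0.5457 0.0599 0.089 ] yaw 1.0944 F [-3.2   0.82  3.38] M [0.142 0.619 0.176] j6 0.317 open 0.0135
```

Emit:
servo_tool --pt "0 0 0 0 0 0.1 230" --pt "0 0 0 0 0 0.1 230"

```text
time_s: 8.8
position: [0.5457, 0.0599, 0.0891]
eef_rot: [-2.69, -1.621, 0.005]
wrist_force: [-3.1, 1.4, 1.9]
opening: 0.0139
```

```bash
python3 s.py
```

```text
8.8 [0.5457 0.0599 0.0891] yaw 1.085 F [-3.13  1.36  1.95] M [0.19  0.575 0.268] j6 0.39 open 0.0139
```

The left dial is home: the torque rose 0.07, 0.18, 0.27 N m along a slope of about 4 N m/rad. I'll back off to the centre of the play, release and rise.

Emit:
servo_tool --pt "0 0 0 0 0 -0.6 230" --pt "0 0 0 0 0 -1.2 230" --pt "0 0 0 0 0 -1.5 230" --pt "0 0 0 0 0 -1.5 230" --pt "0 0 0 0 0 -1.5 120" --pt "0 0 0 0 0 -1.5 120" --pt "0 0 0 0 0 -1.5 60" --pt "0 0 0 0 0 -1.5 0" --pt "0 0 -0.4 0 0 -1.5 0" --pt "0 0 -2 0 0 -1.5 0" --pt "0 0 -4 0 0 -1.5 0" --pt "0 0 -4.4 0 0 -1.5 0"

```text
time_s: 9.8
position: [0.5476, 0.0601, 0.2043]
eef_rot: [2.577, 1.793, 0.002]
wrist_force: [2.1, 0.1, 1.6]
opening: 0.0639
```

```bash
python3 s.py; python3 -c "
from h import *;from bench import r
print(cmd(r.get_obs(),[.5178,-.0773,.2],.3))"
```

```text
9.8 [0.5476 0.0601 0.2043] yaw 1.2157 F [2.09 0.13 1.58] M [-0.091  0.027 -0.007] j6 -0.008 open 0.0639
([-5.57, 0.79, 0.17], [0.02, -0.01, 10.49])
```

Emit:
servo_tool --pt "-5.57 0.79 0.17 0 0 10.49 0" --pt "-5.57 0.79 0.17 0 0 10.49 0" --pt "-5.57 0.79 0.17 0 0 10.49 0" --pt "-5.57 0.79 0.17 0 0 10.49 0" --pt "-5.57 0.79 0.17 0 0 10.49 0" --pt "-5.57 0.79 0.17 0 0 10.49 0" --pt "-5.57 0.79 0.17 0 0 10.49 0" --pt "-5.57 0.79 0.17 0 0 10.49 0" --pt "-5.57 0.79 0.17 0 0 10.49 0" --pt "-5.57 0.79 0.17 0 0 10.49 0"

```text
time_s: 10.63
position: [0.5178, -0.0774, 0.2006]
eef_rot: [3.105, 0.473, 0.004]
wrist_force: [-0.2, 0.3, -0.5]
opening: 0.0912
```

```bash
python3 s.py; python3 -c "
from h import *;from bench import r
c=r.camera('wrist');im=c['color'].copy();p=np.load('pose.npy');np.savez('w3.npz',**c)
for i in [(-75,70,75),(-75,-70,75),(30,-50,104)]:
    u=proj(c,box(p,np.array(i)/1e3))[0];print(u);cv2.drawMarker(im,tuple(int(v) for v in u),(255,0,255),0,8,1)
cv2.imwrite('pics/w3.png',im)"
```

```text
10.63 [ 0.5178 -0.0774  0.2006] yaw 0.3021 F [-0.23  0.34 -0.46] M [-0.088  0.14   0.065] j6 0.735 open 0.0912
[165.34181843 107.38435494]
[318.87818996 189.40483817]
[365.56255247  58.18434137]
```

View pics/w3.png

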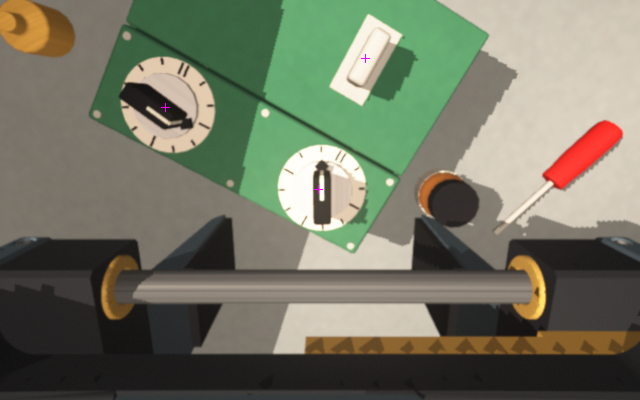

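The wrist view shows the right ring near (322,188), with its bar vertical at x≈322 and the nose up. The left nose points past its 3 mark, and the cover grip is at about (370,57). I'll refine the pose.

```bash
python3 -c "
from h import *;from bench import r
c=dict(np.load('w3.npz'));im=c['color'];p=np.load('pose.npy');o=r.get_obs();t=np.linspace(0,6.28,100);Q=[]
for ctr,L in (((322,188),(-.075,-.07,.075)),((167,104),(-.075,.07,.075))):
    m=np.zeros((400,640),np.uint8);cv2.circle(m,ctr,49,255,-1)
    hsv=cv2.cvtColor(im,cv2.COLOR_BGR2HSV);w=((hsv[...,1]<70)&(hsv[...,2]>120)&(m>0)).astype(np.uint8)
    n,l,s,_=cv2.connectedComponentsWithStats(w);i=1+s[1:,4].argmax();e=cv2.fitEllipse(cv2.convexHull(cv2.findNonZero((l==i).astype(np.uint8))))
    q=box(p,L)[0]
    for k in range(5):
        e2=cv2.fitEllipse(proj(c,np.c_[q[0]+.037*np.cos(t),q[1]+.037*np.sin(t),.075+0*t]).astype(np.float32))
        q=q+ray(c,np.array(e[0]),.075)-ray(c,np.array(e2[0]),.075)
    print(e,e2[1],q,box(p,L)[0]);Q.append(q)
d=Q[1]-Q[0];y=np.arctan2(-d[0],d[1]);print('yaw',y,np.hypot(*d[:2]))
print('grip',ray(c,(370.,57),.104),box(p,[.03,-.05,.104]))
X=R.from_rotvec(o['eef_rot']).as_matrix();print('tool mm',X.T@(Q[0]-o['position'])*1e3)
b=(im.max(2)<70);print([ (np.where(b[v,300:345])[0].min()+300,np.where(b[v,300:345])[0].max()+300) for v in range(172,222,6)])
for v in (180,215):
  for u in (315,330): print(u,v,X.T@(ray(c,(u,v),.112)-o['position'])*1e3)
"
```

```text
((320.6653137207031, 189.49110412597656), (88.36993408203125, 93.53087615966797), 32.879966735839844) (84.41583251953125, 87.00560760498047) [ 0.51700882 -0.07762713  0.075     ] [ 0.51772949 -0.07580352  0.075     ]
((167.2379150390625, 104.00970458984375), (91.32655334472656, 98.62210845947266), 140.298583984375) (88.99951171875, 99.97866821289062) [0.54756897 0.06000359 0.075     ] [0.5457188  0.06137008 0.075     ]
yaw -0.2184995949657612 0.14098275736965787
grip [ 0.62626259 -0.07990248  0.104     ] [[ 0.62460816 -0.07719928  0.104     ]]
tool mm [ -1.03230343  -0.1414478  125.4776667 ]Traceback (most recent call last):
  File "<string>", line 16, in <module>
    b=(im.max(2)<70);print([ (np.where(b[v,300:345])[0].min()+300,np.where(b[v,300:345])[0].max()+300) for v in range(172,222,6)])
                              ~~~~~~~~~~~~~~~~~~~~~~~~~~~~~^^
    return umr_minimum(a, axis, None, out, keepdims, initial, where)
ValueError: zero-size array to reduction operation minimum which has no identity
```

Emit:
servo_tool --pt "0 0 1.5 0 0 0 100" --pt "0 0 3 0 0 0 150" --pt "0 0 4.1 0 0 0 180" --pt "0 0 4.46 0 0 0 180" --pt "0 0 4.46 0 0 0 180" --pt "0 0 4.46 0 0 0 180" --pt "0 0 4.46 0 0 0 210" --pt "0 0 4.46 0 0 0 210" --pt "0 0 4.46 0 0 0 230" --pt "0 0 4.46 0 0 0 230" --pt "0 0 4.46 0 0 0 230" --pt "0 0 4.46 0 0 0 230"

```text
time_s: 11.68
position: [0.5179, -0.0769, 0.0893]
eef_rot: [3.106, 0.473, 0.004]
wrist_force: [-4.4, 34.6, 16.4]
opening: 0.0146
```

```bash
python3 s.py
```

```text
11.68 [ 0.5179 -0.0769  0.0893] yaw 0.3022 F [-4.44 34.59 16.4 ] M [6.439 0.845 0.02 ] j6 0.034 open 0.0146
```

Emit:
servo_tool --pt "0 -0.03 0 0 0 0 230" --pt "0 -0.03 0 0 0 0 230" --pt "0 -0.03 0 0 0 0 230"

```text
time_s: 11.93
position: [0.5179, -0.0764, 0.0894]
eef_rot: [3.105, 0.473, 0.004]
wrist_force: [0.7, -0.5, 1.6]
opening: 0.0139
```

```bash
python3 s.py
```

```text
11.93 [ 0.5179 -0.0764  0.0894] yaw 0.3022 F [ 0.69 -0.53  1.61] M [-0.318  0.114 -0.027] j6 0.025 open 0.0139
```

Emit:
servo_tool --pt "0 0 0 0 0 -0.6 230" --pt "0 0 0 0 0 -1.2 230" --pt "0 0 0 0 0 -1.8 230" --pt "0 0 0 0 0 -2.4 230" --pt "0 0 0 0 0 -3 230" --pt "0 0 0 0 0 -3.6 230"

```text
time_s: 12.43
position: [0.5179, -0.0763, 0.0894]
eef_rot: [2.992, 0.956, 0.004]
wrist_force: [0.5, 0.5, 0.5]
opening: 0.0139
```

```bash
python3 s.py
```

```text
12.43 [ 0.5179 -0.0763  0.0894] yaw 0.6188 F [0.5  0.51 0.52] M [-0.068  0.101 -0.048] j6 1.984 open 0.0139
```

Well centred. I'll continue.

Emit:
servo_tool --pt "0 0 0 0 0 -0.6 230" --pt "0 0 0 0 0 -1.2 230" --pt "0 0 0 0 0 -1.8 230" --pt "0 0 0 0 0 -2.4 230" --pt "0 0 0 0 0 -3 230" --pt "0 0 0 0 0 -3.6 230" --pt "0 0 0 0 0 -4 230" --pt "0 0 0 0 0 -4 230"

```text
time_s: 13.1
position: [0.5178, -0.0763, 0.0894]
eef_rot: [2.779, 1.464, 0.004]
wrist_force: [0.2, 1.0, 0.5]
opening: 0.0139
```

```bash
python3 s.py
```

```text
13.1 [ 0.5178 -0.0763  0.0894] yaw 0.9696 F [0.15 0.98 0.48] M [0.051 0.1   0.013] j6 -1.454 open 0.0139
```

Emit:
servo_tool --pt "0 0 0 0 0 -0.6 230" --pt "0 0 0 0 0 -1.2 230" --pt "0 0 0 0 0 -1.6 230" --pt "0 0 0 0 0 -1.8 230" --pt "0 0 0 0 0 -1.8 230"

```text
time_s: 13.52
position: [0.5178, -0.0763, 0.0894]
eef_rot: [2.656, 1.676, 0.003]
wrist_force: [0.3, 0.8, -0.1]
opening: 0.0138
```

```bash
python3 s.py
```

```text
13.52 [ 0.5178 -0.0763  0.0894] yaw 1.1262 F [ 0.26  0.78 -0.07] M [0.068 0.068 0.031] j6 -0.829 open 0.0138
```

Emit:
servo_tool --pt "0 0 0 0 0 -0.3 230" --pt "0 0 0 0 0 -0.6 230" --pt "0 0 0 0 0 -0.6 230" --pt "0 0 0 0 0 -0.6 230"

```text
time_s: 13.85
position: [0.5178, -0.0762, 0.0894]
eef_rot: [2.612, 1.743, 0.003]
wrist_force: [0.1, 0.1, 0.1]
opening: 0.0137
```

```bash
python3 s.py
```

```text
13.85 [ 0.5178 -0.0762  0.0894] yaw 1.1767 F [0.07 0.13 0.08] M [0.051 0.035 0.033] j6 -0.291 open 0.0137
```

Emit:
servo_tool --pt "0 0 0 0 0 -0.3 230" --pt "0 0 0 0 0 -0.5 230" --pt "0 0 0 0 0 -0.5 230" --pt "0 0 0 0 0 -0.5 230"

```text
time_s: 14.18
position: [0.5178, -0.0763, 0.0894]
eef_rot: [2.574, 1.799, 0.003]
wrist_force: [0.3, -0.0, 0.6]
opening: 0.0138
```

```bash
python3 s.py
```

```text
14.18 [ 0.5178 -0.0763  0.0894] yaw 1.22 F [ 0.3  -0.01  0.61] M [ 0.021  0.007 -0.004] j6 -0.223 open 0.0138
```

Emit:
servo_tool --pt "0 0 0 0 0 -0.3 230" --pt "0 0 0 0 0 -0.5 230" --pt "0 0 0 0 0 -0.5 230" --pt "0 0 0 0 0 -0.5 230"

```text
time_s: 14.52
position: [0.5178, -0.0762, 0.0894]
eef_rot: [2.535, 1.854, 0.003]
wrist_force: [0.2, 0.3, 0.6]
opening: 0.0141
```

```bash
python3 s.py
```

```text
14.52 [ 0.5178 -0.0762  0.0894] yaw 1.263 F [0.21 0.28 0.6 ] M [0.039 0.057 0.014] j6 -0.217 open 0.0141
```

Emit:
servo_tool --pt "0 0 0 0 0 -0.3 230" --pt "0 0 0 0 0 -0.5 230" --pt "0 0 0 0 0 -0.5 230" --pt "0 0 0 0 0 -0.5 230"

```text
time_s: 14.85
position: [0.5178, -0.0762, 0.0894]
eef_rot: [2.494, 1.908, 0.003]
wrist_force: [0.1, 0.3, 0.5]
opening: 0.0137
```

```bash
python3 s.py
```

```text
14.85 [ 0.5178 -0.0762  0.0894] yaw 1.306 F [0.14 0.35 0.51] M [ 0.071 -0.005 -0.025] j6 -0.236 open 0.0137
```

Emit:
servo_tool --pt "0 0 0 0 0 -0.3 230" --pt "0 0 0 0 0 -0.5 230" --pt "0 0 0 0 0 -0.5 230" --pt "0 0 0 0 0 -0.5 230"

```text
time_s: 15.18
position: [0.5178, -0.0762, 0.0894]
eef_rot: [2.453, 1.961, 0.003]
wrist_force: [-0.8, 0.2, 0.9]
opening: 0.0142
```

```bash
python3 s.py
```

```text
15.18 [ 0.5178 -0.0762  0.0894] yaw 1.3489 F [-0.77  0.25  0.86] M [-0.021  0.112 -0.106] j6 -0.333 open 0.0142
```

Emit:
servo_tool --pt "0 0 0 0 0 -0.2 230" --pt "0 0 0 0 0 -0.3 230" --pt "0 0 0 0 0 -0.3 230" --pt "0 0 0 0 0 -0.3 230"

```text
time_s: 15.52
position: [0.5178, -0.0762, 0.0894]
eef_rot: [2.427, 1.993, 0.003]
wrist_force: [-1.3, -0.8, 1.5]
opening: 0.0138
```

```bash
python3 s.py
```

```text
15.52 [ 0.5178 -0.0762  0.0894] yaw 1.3749 F [-1.25 -0.83  1.54] M [-0.036  0.092 -0.169] j6 -0.3 open 0.0138
```

Emit:
servo_tool --pt "0 0 0 0 0 -0.15 230" --pt "0 0 0 0 0 -0.15 230"

```text
time_s: 15.68
position: [0.5178, -0.0762, 0.0894]
eef_rot: [2.413, 2.01, 0.003]
wrist_force: [-0.1, 0.7, 0.6]
opening: 0.0138
```

```bash
python3 s.py
```

```text
15.68 [ 0.5178 -0.0762  0.0894] yaw 1.389 F [-0.11  0.67  0.55] M [-0.12   0.068 -0.18 ] j6 -0.472 open 0.0138
```

The right dial is home too: -0.11, -0.17, -0.18 N m, with joint-6 effort rising. I'll back off to the centre of the play, release and rise.

Emit:
servo_tool --pt "0 0 0 0 0 0.6 230" --pt "0 0 0 0 0 1.2 230" --pt "0 0 0 0 0 1.4 230" --pt "0 0 0 0 0 1.4 230" --pt "0 0 0 0 0 1.4 120" --pt "0 0 0 0 0 1.4 120" --pt "0 0 0 0 0 1.4 60" --pt "0 0 0 0 0 1.4 0" --pt "0 0 -0.4 0 0 1.4 0" --pt "0 0 -2 0 0 1.4 0" --pt "0 0 -2.8 0 0 1.4 0" --pt "0 0 -2.8 0 0 1.4 0"

```text
time_s: 16.68
position: [0.5198, -0.0768, 0.1641]
eef_rot: [2.527, 1.856, 0.01]
wrist_force: [1.7, 0.0, 1.0]
opening: 0.0644
```

```bash
python3 s.py; python3 -c "
from h import *;from bench import r
print(cmd(r.get_obs(),[.6246,-.0783,.16],-.2027))"
```

```text
16.68 [ 0.5198 -0.0768  0.1641] yaw 1.2672 F [1.74 0.04 1.01] M [-0.13   0.019 -0.029] j6 0.007 open 0.0644
([1.2, 4.02, 0.2], [0.07, -0.08, 16.84])
```

Emit:
servo_tool --pt "1.2 4.02 0.2 0 0 16.84 0" --pt "1.2 4.02 0.2 0 0 16.84 0" --pt "1.2 4.02 0.2 0 0 16.84 0" --pt "1.2 4.02 0.2 0 0 16.84 0" --pt "1.2 4.02 0.2 0 0 16.84 0" --pt "1.2 4.02 0.2 0 0 16.84 0" --pt "1.2 4.02 0.2 0 0 16.84 0" --pt "1.2 4.02 0.2 0 0 16.84 0" --pt "1.2 4.02 0.2 0 0 16.84 0" --pt "1.2 4.02 0.2 0 0 16.84 0" --pt "1.2 4.02 0.2 0 0 16.84 0" --pt "1.2 4.02 0.2 0 0 16.84 0"

```text
time_s: 17.68
position: [0.6245, -0.0782, 0.1603]
eef_rot: [3.124, -0.328, 0.014]
wrist_force: [0.3, 0.2, -0.2]
opening: 0.0911
```

Emit:
servo_tool --pt "0 0 0 0 0 1 0" --pt "0 0 0 0 0 0.5 0"

```text
time_s: 17.85
position: [0.6243, -0.0781, 0.1606]
eef_rot: [3.115, -0.409, 0.013]
wrist_force: [-0.4, -0.1, 0.4]
opening: 0.091
```

```bash
python3 s.py; python3 -c "
from h import *;from bench import r
c=r.camera('wrist');im=c['color'].copy()
for i in [(.6246,-.0783,.104)]:
    u=proj(c,i)[0];print(u);cv2.drawMarker(im,tuple(int(v) for v in u),(255,0,255),0,8,1)
cv2.imwrite('pics/w4.png',im)
print(cmd(r.get_obs(),[.6246,-.0783,.079],-.2027))"
```

```text
17.85 [ 0.6243 -0.0781  0.1606] yaw -0.2609 F [-0.41 -0.14  0.4 ] M [-0.021  0.252 -0.041] j6 7.096 open 0.091
[321.72559002 216.08681408]
([-0.02, 0.01, 3.27], [-0.01, -0.1, -0.54])
```

View pics/w4.png

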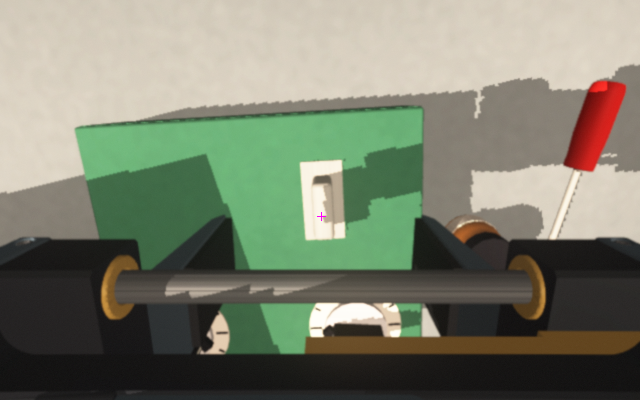

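The cover grip is centred laterally at (322,205), and the right nose points at 9. The jar at (475,235) is lower than the fingertips will go, so I'll descend and grip.

Emit:
servo_tool --pt "-0.02 0.01 1.5 0 -0.1 -0.54 100" --pt "-0.02 0.01 2.8 0 -0.1 -0.54 150" --pt "-0.02 0.01 3.2 0 -0.1 -0.54 180" --pt "-0.02 0.01 3.2 0 -0.1 -0.54 180" --pt "-0.02 0.01 3.2 0 -0.1 -0.54 180" --pt "-0.02 0.01 3.2 0 -0.1 -0.54 180" --pt "-0.02 0.01 3.2 0 -0.1 -0.54 200" --pt "-0.02 0.01 3.2 0 -0.1 -0.54 200"

```text
time_s: 18.57
position: [0.6252, -0.0785, 0.0821]
eef_rot: [-3.125, 0.317, -0.003]
wrist_force: [0.8, -0.2, -0.1]
opening: 0.0406
```

```bash
python3 s.py
```

```text
18.57 [ 0.6252 -0.0785  0.0821] yaw -0.2023 F [ 0.79 -0.25 -0.14] M [-0.007  0.189 -0.022] j6 0.004 open 0.0406
```

Emit:
servo_tool --pt "0 0 0 0 0 0 215" --pt "0 0 0 0 0 0 215" --pt "0 0 0 0 0 0 215" --pt "0 0 0 0 0 0 230" --pt "0 0 0 0 0 0 230" --pt "0 0 0 0 0 0 230"

```text
time_s: 19.07
position: [0.6254, -0.0783, 0.0823]
eef_rot: [-3.125, 0.317, -0.003]
wrist_force: [-0.0, 4.3, 4.9]
opening: 0.0139
```

```bash
python3 s.py
```

```text
19.07 [ 0.6254 -0.0783  0.0823] yaw -0.2024 F [-0.03  4.3   4.86] M [ 0.687  0.15  -0.173] j6 -0.164 open 0.0139
```

Emit:
servo_tool --pt "0 -0.03 0 0 0 0 230" --pt "0 -0.05 0 0 0 0 230" --pt "0 -0.06 0 0 0 0 230"

```text
time_s: 19.32
position: [0.6256, -0.0771, 0.0823]
eef_rot: [-3.125, 0.317, -0.003]
wrist_force: [-1.6, -2.8, 3.9]
opening: 0.0136
```

```bash
python3 s.py
```

```text
19.32 [ 0.6256 -0.0771  0.0823] yaw -0.2024 F [-1.62 -2.77  3.89] M [-0.541  0.357 -0.198] j6 -0.154 open 0.0136
```

Emit:
servo_tool --pt "0 -0.02 0 0 0 0 230" --pt "0 -0.04 0 0 0 0 230" --pt "0 -0.06 0 0 0 0 230" --pt "0 -0.08 0 0 0 0 230"

```text
time_s: 19.65
position: [0.626, -0.0752, 0.0823]
eef_rot: [-3.125, 0.318, -0.003]
wrist_force: [-1.6, -3.1, 1.9]
opening: 0.0137
```

```bash
python3 s.py
```

```text
19.65 [ 0.626  -0.0752  0.0823] yaw -0.2025 F [-1.59 -3.07  1.92] M [-0.523  0.468 -0.166] j6 -0.185 open 0.0137
```

The cover is unlocked: it slid 3.3 mm at 3 N. I'll slide on.

Emit:
servo_tool --pt "0 -0.2 0 0 0 0 230" --pt "0 -0.45 0 0 0 0 230" --pt "0 -0.7 0 0 0 0 230" --pt "0 -0.95 0 0 0 0 230" --pt "0 -1.2 0 0 0 0 230" --pt "0 -1.45 0 0 0 0 230" --pt "0 -1.7 0 0 0 0 230" --pt "0 -1.9 0 0 0 0 230" --pt "0 -2 0 0 0 0 230" --pt "0 -2 0 0 0 0 230"

```text
time_s: 20.48
position: [0.6364, -0.0252, 0.0823]
eef_rot: [-3.125, 0.317, -0.004]
wrist_force: [1.9, 2.6, 1.2]
opening: 0.0138
```

```bash
python3 s.py
```

```text
20.48 [ 0.6364 -0.0252  0.0823] yaw -0.202 F [1.86 2.6  1.18] M [ 0.412 -0.046 -0.238] j6 -0.015 open 0.0138
```

Emit:
servo_tool --pt "0 -0.2 0 0 0 0 230" --pt "0 -0.45 0 0 0 0 230" --pt "0 -0.7 0 0 0 0 230" --pt "0 -0.95 0 0 0 0 230" --pt "0 -1.2 0 0 0 0 230" --pt "0 -1.4 0 0 0 0 230" --pt "0 -1.55 0 0 0 0 230" --pt "0 -1.65 0 0 0 0 230" --pt "0 -1.7 0 0 0 0 230" --pt "0 -1.7 0 0 0 0 230"

```text
time_s: 21.32
position: [0.645, 0.017, 0.0823]
eef_rot: [-3.124, 0.317, -0.004]
wrist_force: [3.3, 1.8, -1.2]
opening: 0.0137
```

```bash
python3 s.py
```

```text
21.32 [0.645  0.017  0.0823] yaw -0.202 F [ 3.29  1.77 -1.23] M [ 0.289 -0.345 -0.263] j6 -0.132 open 0.0137
```

Emit:
servo_tool --pt "0 -0.03 0 0 0 0 230" --pt "0 -0.06 0 0 0 0 230" --pt "0 -0.08 0 0 0 0 230" --pt "0 -0.08 0 0 0 0 230"

```text
time_s: 21.65
position: [0.6454, 0.0188, 0.0824]
eef_rot: [-3.124, 0.317, -0.004]
wrist_force: [1.7, -2.0, 0.7]
opening: 0.0138
```

```bash
python3 s.py
```

```text
21.65 [0.6454 0.0188 0.0824] yaw -0.2021 F [ 1.7  -2.01  0.65] M [-0.628 -0.072 -0.245] j6 -0.185 open 0.0138
```

Emit:
servo_tool --pt "0 -0.03 0 0 0 0 230" --pt "0 -0.05 0 0 0 0 230" --pt "0 -0.05 0 0 0 0 230"

```text
time_s: 21.9
position: [0.6456, 0.0197, 0.0823]
eef_rot: [-3.125, 0.317, -0.004]
wrist_force: [1.3, -6.0, 1.4]
opening: 0.0139
```

```bash
python3 s.py
```

```text
21.9 [0.6456 0.0197 0.0823] yaw -0.2022 F [ 1.26 -6.04  1.42] M [-1.115  0.054 -0.219] j6 -0.187 open 0.0139
```

Emit:
servo_tool --pt "0 -0.03 0 0 0 0 230" --pt "0 -0.04 0 0 0 0 230" --pt "0 -0.04 0 0 0 0 230"

```text
time_s: 22.15
position: [0.6456, 0.0198, 0.0823]
eef_rot: [3.125, -0.317, 0.003]
wrist_force: [0.3, -11.0, 1.0]
opening: 0.0139
```

```bash
python3 s.py
```

```text
22.15 [0.6456 0.0198 0.0823] yaw -0.2022 F [  0.26 -11.     0.96] M [-1.928  0.269 -0.251] j6 -0.185 open 0.0139
```

At the stop: 100.2 mm, 11 N and no further motion. I'll release and rise.

Emit:
servo_tool --pt "0 0 0 0 0 0 230" --pt "0 0 0 0 0 0 120" --pt "0 0 0 0 0 0 120" --pt "0 0 0 0 0 0 60" --pt "0 0 0 0 0 0 60" --pt "0 0 -0.4 0 0 0 60" --pt "0 0 -1.5 0 0 0 60" --pt "0 0 -3 0 0 0 60" --pt "0 0 -4.5 0 0 0 60" --pt "0 0 -6 0 0 0 60" --pt "0 0 -6 0 0 0 60" --pt "0 0 -6 0 0 0 60"

```text
time_s: 23.15
position: [0.6464, 0.0199, 0.2355]
eef_rot: [3.125, -0.317, 0.012]
wrist_force: [-0.7, 0.4, -0.0]
opening: 0.0695
```

```bash
python3 s.py; python3 -c "
from h import *;from bench import r
c=r.camera('wrist')['color'];s=r.camera('scene')['color'][130:290,170:450]
cv2.imwrite('pics/end.png',np.vstack([cv2.resize(c[:,:],(480,300)),cv2.resize(s,(480,274))]))"
```

```text
23.15 [0.6464 0.0199 0.2355] yaw -0.2021 F [-0.67  0.4  -0.05] M [-0.064  0.153  0.056] j6 0.001 open 0.0695
```

View pics/end.png

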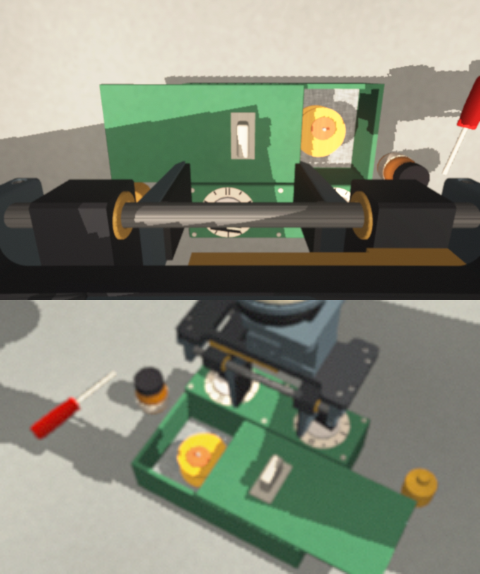

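The cover is fully open, showing the box's contents, and the jar, weight and screwdriver are where they were. The gripper is clear, so I'll hand in.

```bash
python3 -c "
from bench import r
print(r.finish_job())"
```

```text
the job is handed in; nothing more can be done
None
```

The strongbox is unlocked and its cover is fully open to the left, with the gripper released and raised clear. I handed the job in at about 23 s of robot time, and it reported no verdict.

- **Left dial:** I turned it clockwise until it resisted at about 1.86 rad. The torque rose from 0.07 to 0.27 N m at roughly the 4 N m/rad spring rate. I backed it off to the centre of its play, about 1.73 rad.
- **Right dial:** I turned it counter-clockwise until it resisted at about 4.7 rad, peaking at about 0.18 N m. I backed it off to about 4.8 rad.
- **Cover:** It slid with about 3 N and stopped at about 100 mm. The most I put on it was 11 N, at the end stop.
- **Last pictures:** They show the box open and the jar, weight and screwdriver where they started. The gripper partly hides the dials in those pictures.
- **What disagreed:** The wrist-camera position of the box was about 2 mm off what the grips showed. Because of that kind of error, the first grip on the right dial briefly pushed it sideways with about 35 N. I re-centred the gripper before turning it.

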